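# One catch pan off the nest and under the bench pin

## Task

Take just the top catch pan off the nest, without bringing the next pan up with it or shoving the nest about, and set it gently down on the steel plate under the bench pin to catch the filings: lengthwise under the pin, centred and square to the block, with its far end pushed lightly home, flush against the block. Do not knock the block or the pin, and leave everything else where it is.

Things in the scene. Friction and masses are not known exactly. Their poses are not given: they have to be found in the camera images.
- pan_top_c (a point): Top one of three alike nested steel pans, 0.22 to 0.37 kg: open, oblong, 168 mm long over its end hems, 109 mm wide, 47 mm high on four rubber feet. All walls lean outward, going up, by 25 deg. Its feet stand on the floor of the next pan; it sits 10.6 mm above that one with 1.6 mm play all round. Origin: its centre, 23.5 mm above the feet's undersides; x along its length, z up.
- pan_top_hem (a point): Centre of the top pan's grip hem at the end nearest the robot: the end rim folded to a bar 8 mm thick, 7 mm high, 90 mm long, in line with the sloping wall, inside face flush with it. x points from here to the pan's middle, z is the pan's up (25 deg off the wall's line). The hem's top edge is 3.5 mm up the slope, the outermost end of the pan 5.1 mm farther out along -x.
- pan_mid_c (a point): The second pan of the nest, of the same make; it must stay seated. Measured down the slope its hem begins 9.6 mm below the top edge of the top pan's hem, and it stands 4.5 mm farther out, so a finger that goes deeper than that outside the top pan's hem takes both. Origin: its centre, 23.5 mm above the feet's undersides; x along its length, z up.
- pan_low_c (a point): The bottom pan of the nest, of the same make, standing on a brown leather pad 4 mm thick; it stays. Origin: its centre, 23.5 mm above the feet's undersides; x along its length, z up.
- bench_block: Fixed hardwood block on the steel plate, 100 (x) x 110 (y) x 150 mm high. Its plain front face looks to its own -x, 50 mm from the origin. High on it a bench pin with a V notch sticks out 95 mm to -x, 68 mm wide, underside 119 mm above the plate; the frame round its root stands out 6 mm, from 106 mm up. Origin: centre of the underside, on the plate's top.
- steel_plate: Fixed dark steel bench plate, 280 x 160 x 4 mm, under the block; the pan is to stand on it. Origin: centre of its underside, at bench height.
- hammer: loose chasing hammer, 200 mm, lying in the middle, between plate and pad; a bystander.
- brush: loose bench brush, 180 mm, lying at the left; a bystander.
- anvil: loose square steel bench anvil, 90 x 90 x 24 mm, at the right; a bystander; origin: centre of its underside.
- ring_clamp: loose wooden ring clamp, 130 x 34 x 24 mm, at the right; a bystander.
- scale: loose black pocket scale, 115 x 75 x 22 mm, at the left; a bystander; origin: centre of its underside.
- charcoal: loose black charcoal block, 100 x 58 x 26 mm, lying on the round soldering turntable at the far side; a bystander.
- pliers: loose pliers with red handles, 170 mm, at the far right; a bystander.
There are look-alikes about, which are no part of the job. What is shaped like the part that bears pan_top_c but orange is not meant.

How it is judged:
By the outcome, as a careful person would: the job done as asked, in the order asked, and still so for the second after the job is handed in, with the robot touching nothing.
It also fails if it takes over 64 s, if anything falls off the work surface, if the arm or the gripper's body presses on something with over 40 N, if the wrist force passes 120 N, or if a joint passes its speed limit or range.

## Robot

A 6-joint arm with a two-finger parallel gripper is mounted at the origin on the work surface. World frame = base frame: x ahead of the robot, y to its left, z up, the work surface at z = 0. Lengths are in m, angles in rad, forces in N, time in s.
With the tool pointing down it reaches from about 0.35 to 0.975 m from the base axis. Payload 4.9 kg.
Tool frame: the origin (TCP) lies midway between the tips of the shut fingers; the grasp point (between the pads) lies 19 mm behind it; z points along the fingers, y is the line along which they close (so a half turn about z gives the same grasp; the last joint's range is limited). The gripper opens to 85 mm and grips with 20 to 120 N. Pads are 22 mm wide; open, the fingers measure 114 mm over their backs; the gripper's body (76 mm by 85 mm) begins 54 mm behind the grasp point. The pads swing forward as they close: fully open they stand 13 mm farther back than shut.
Start: joints at [1.16, 0.053, 1.613, -0, 1.476, -0.119], TCP at [0.18, 0.599, 0.231] pointing down, gripper open.
Joint ranges: [-3.01, 3.01], [-1.01, 2.22], [0.06, 2.58], [-1.02, 4.17], [0.09, 2.62], [-3.14, 3.14]. Speed limits (rad/s): [2.57, 2.57, 3.14, 3.14, 3.14, 3.14].

## Interface

Orientations are given as a rotation vector (axis times angle).
In Python, from station import ctrl gives the robot as it stands.
- The arm moves only by the shell command python3 -m handwheel 'ROWS' [FORCE]. ROWS is JSON, a list of rows, each an object with "gripper": the gripper command: -1 is fully open, 1 is shut, values between are in proportion; "offset": the shift along the tool's x, y, z in mm, a list of three; "rotation": the turn, a rotation vector about the tool's x, y, z in rad, a list of three. A call has exactly 8 rows; each row is the pose to reach, as a shift and turn from the pose commanded when the call began, along the tool's axes at that moment; what a row does not reach only later rows make up. A row lasts 1/8 s, in which the tool goes at most 62.5 mm and 10.7 degrees, less where a joint would pass 70% of its speed; a pose out of reach is approached as far as the arm can. A call with a gripper value outside its range is refused whole. The fingers move at their own pace and stop on an object; FORCE is the grip in N (left out, the last holds). Time passes only in rows, so rows that repeat a pose let the fingers close, or fill a call up. It gives the time, the measured TCP pose, the force, the opening and the grip force at its end, in the units of the state.
- ctrl.get_obs(): the state, without advancing time (a new reading comes with each control period).
- ctrl.get_image(name): name is "scene" or "top"; returns a dict with "image" (420x560x3 uint8, red, green, blue), "fovy" (degrees; the focal length in pixels is half the picture's height over the tangent of half this angle, whatever the lens; pixels are square), "cx", "cy" (the principal point, pixels), "xyz" and "attitude" of the camera in the world. Camera axes: x right, y up, looking along -z (the intrinsics and any distortion apply to the point x, -y, -z); pixel columns grow to the right and rows downward; lengths in m; the calibration is good to about 2 mm. A picture is of the moment at which its call begins. There is no depth.
- ctrl.finish_job(): hands the job in; it is judged then, once.
The state is a dict: "t": time; "q": joint angles; "dq": joint speeds; "effort": joint torques, N m; "tool_pos": TCP position; "tool_rot": TCP orientation; "contact_force": force on the tool from outside, world axes, zero at the start; "wrist_torque": the same for the moment, N m; "opening": finger opening in m; "grip_force": force on a finger pad.
Only numpy, scipy, OpenCV 4.12 (cv2) and the standard library are available. Lean on these libraries where they do the work, as an engineer would, in place of code of your own. Each camera call takes 0.05 s, during which the arm holds its last target. There are 200 camera calls.

## Working session

There is one attempt and no reset: what is moved stays moved. The work goes in short steps, Python scripts to look and compute and a shell command to move; the robot and the scene stay as the last step left them, time stands still between calls to the robot, and variables do not carry over. Pictures are saved under pics/ and viewed, at most 10 in all, crops included, and the job is handed in when it is done.

```bash
mkdir -p pics; ls; python3 - <<'E'
from station import ctrl
import cv2
for n in("scene","top"):
    d=ctrl.get_image(n); cv2.imwrite(f"pics/{n}0.png",d["image"][:,:,::-1])
    print({k:v for k,v in d.items() if k!="image"})
o=ctrl.get_obs(); print(o)
E
```

```text
pics
{'fovy': 43.86341290098555, 'cx': 281.62308259346884, 'cy': 204.77396671801026, 'xyz': array([ 1.21865698, -0.74573323,  1.13637811]), 'attitude': array([0.73996349, 0.26493447, 0.69955344])}
{'fovy': 48.30568374614888, 'cx': 276.9086454937337, 'cy': 209.6798475263213, 'xyz': array([0.45713605, 0.0160546 , 1.56351011]), 'attitude': array([ 0.07014123, -0.05148506, -1.5457399 ])}
{'t': 0.1, 'q': array([ 1.15996457e+00,  5.32893743e-02,  1.61416005e+00, -1.50557897e-05,
        1.47601254e+00, -1.19046717e-01]), 'dq': array([ 0.00015253, -0.00060196, -0.00270668, -0.00017113,  0.00018694,
        0.00037218]), 'effort': array([ 1.19692227e-04, -3.94906461e+01, -3.71363926e+01, -5.77649757e-05,
        3.96544041e-03,  2.52710851e-05]), 'tool_pos': array([0.17959174, 0.59804775, 0.23018487]), 'tool_rot': array([-4.56639207e-01, -3.10774719e+00,  2.83958602e-03]), 'contact_force': array([-0.10615931,  0.04607013,  0.18284143]), 'wrist_torque': array([-0.00420601, -0.00464309, -0.00598264]), 'grip_force': 0.0, 'opening': 0.08508754853714776}
```

View pics/scene0.png

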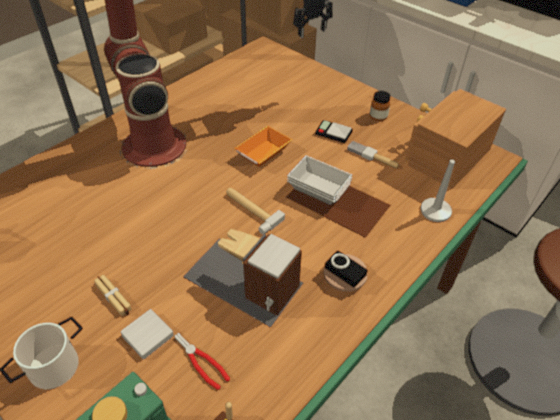

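View pics/top0.png

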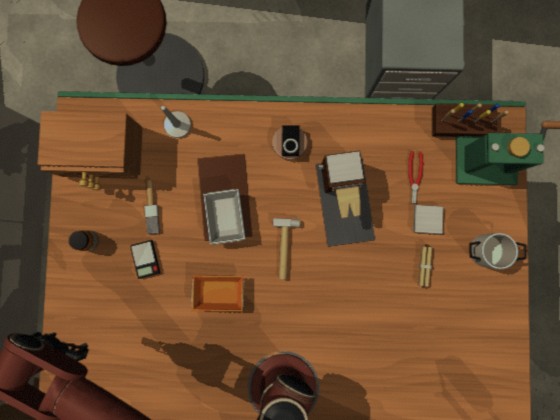

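Candidates: the grey nest at top (224,216) / scene (320,180), and the orange pan at top (219,294) / scene (263,148). The orange one is the decoy, so I choose the grey nest. Next, close crops.

```bash
cat > h.py <<'E'
import numpy as np, cv2
from scipy.spatial.transform import Rotation as R
from station import ctrl
def cam(d):
    h=d["image"].shape[0]; f=h/2/np.tan(np.radians(d["fovy"])/2)
    return f,d["cx"],d["cy"],np.array(d["xyz"]),R.from_rotvec(d["attitude"]).as_matrix()
def proj(c,P):
    f,cx,cy,t,M=c; p=(np.atleast_2d(P)-t)@M
    return np.c_[cx+f*p[:,0]/-p[:,2], cy+f*p[:,1]/p[:,2]]
def ray(c,uv,z):
    f,cx,cy,t,M=c; uv=np.atleast_2d(uv).astype(float)
    d=np.c_[(uv[:,0]-cx)/f,-(uv[:,1]-cy)/f,-np.ones(len(uv))]@M.T
    return t+d*((z-t[2])/d[:,2])[:,None]
def crop(im,x,y,w,h,s): return cv2.resize(im[y:y+h,x:x+w],None,fx=s,fy=s,interpolation=cv2.INTER_CUBIC)[:,:,::-1]
E
python3 - <<'E'
from h import *
T=ctrl.get_image("top");S=ctrl.get_image("scene")
def g(im,*a):
    o=np.ascontiguousarray(crop(im,*a)); x,y,w,h,s=a
    for i in range(0,w,10): cv2.putText(o,str(x+i),(i*s,8),0,.28,(0,255,255)); cv2.line(o,(i*s,8),(i*s,14),(0,255,255))
    for j in range(10,h,10): cv2.putText(o,str(y+j),(0,j*s+3),0,.28,(0,255,255)); cv2.line(o,(18,j*s),(24,j*s),(0,255,255))
    return o
a=g(T["image"],190,150,80,100,6); cv2.imwrite("pics/a.png",a)
cv2.imwrite("pics/b.png",g(T["image"],305,145,80,105,5)); cv2.imwrite("pics/c.png",g(S["image"],270,145,130,95,6))
cv2.imwrite("pics/ab.png",np.hstack([a[:600,:480][:, :400],g(T["image"],308,148,75,100,6)[:600,:400]]))
print(ray(cam(T),[[284,385],[222,216],[219,294]],0), proj(cam(S),[[0,0,0]]),proj(cam(T),[[0.18,.599,.23]]))
E
```

```text
[[ 0.00720452 -0.00095447  0.        ]
 [ 0.55301724  0.21956552  0.        ]
 [ 0.29445098  0.22077644  0.        ]] [[154.33492529 146.10609768]] [[ 72.22588861 340.01008674]]
```

View pics/ab.png

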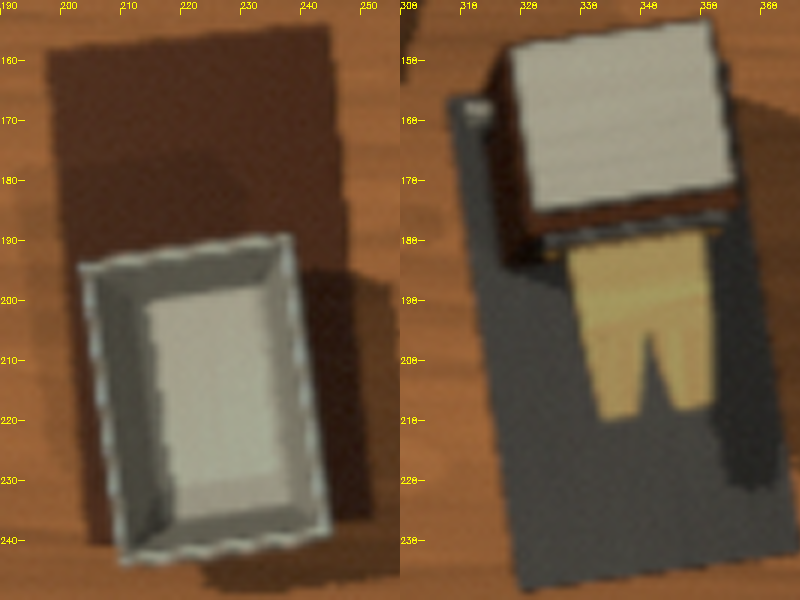

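View pics/c.png

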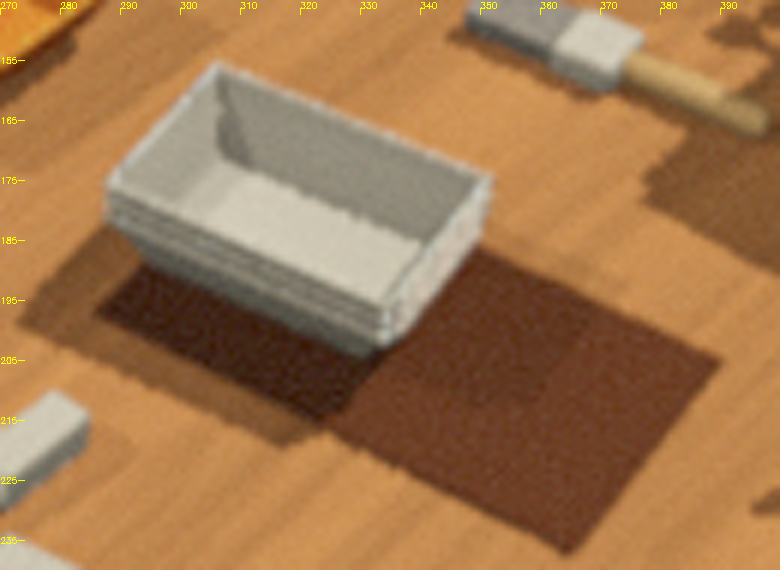

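The crops confirm the grey nest. In the top view, its top rim corners are about (203,194), (238,189), (245,239) and (210,244). In the scene view the three stacked rims show, with corners (305,155), (287,175), (334,195) and (351,174). Next, the block.

```bash
python3 - <<'E'
from h import *
T=ctrl.get_image("top");S=ctrl.get_image("scene")
def g(im,*a):
    im=(255*(im/255.)**.55).astype(np.uint8)
    o=np.ascontiguousarray(crop(im,*a)); x,y,w,h,s=a
    for i in range(0,w,10): cv2.putText(o,str(x+i),(i*s,8),0,.28,(0,255,255)); cv2.line(o,(i*s,8),(i*s,14),(0,255,255))
    for j in range(10,h,10): cv2.putText(o,str(y+j),(0,j*s+3),0,.28,(0,255,255)); cv2.line(o,(18,j*s),(24,j*s),(0,255,255))
    return o
cv2.imwrite("pics/d.png",np.hstack([g(T["image"],314,146,50,75,8),g(S["image"],220,230,85,100,6)[:,:400] if 0 else cv2.copyMakeBorder(g(S["image"],225,231,65,86,6),0,84,0,0,0)]))
# pan fit
from scipy.optimize import least_squares
t=np.array([[203.3,194.2],[238.6,189.2],[245,238.8],[210.3,243.8]])-.42
s=np.array([[351.4,174.4],[333.9,195.5],[287.6,175],[305.5,155.5]])-.42
a,b=.084,.0545
L=np.array([[a,b],[a,-b],[-a,-b],[-a,b]])
def W(p): c,q=np.cos(p[2]),np.sin(p[2]); return np.c_[L@np.array([[c,q],[-q,c]])+p[:2],np.full(4,.069)]
for nm,f in (("top",lambda p:(proj(cam(T),W(p))-t)),("scene",lambda p:(proj(cam(S),W(p))-s)),("both",lambda p:np.r_[proj(cam(T),W(p))-t,proj(cam(S),W(p))-s])):
    r=least_squares(lambda p:f(p).ravel(),[.55,.2,0]); print(nm,r.x,np.degrees(r.x[2]),"\n",f(r.x).round(1).tolist())
E
```

```text
top [0.54906323 0.20461528 0.1673969 ] 9.591135629028734 
 [[0.7, -1.2], [-1.0, -1.0], [-0.3, 1.2], [0.6, 1.0]]
scene [0.54047597 0.20857528 0.15436216] 8.844300429095378 
 [[0.9, 0.6], [1.0, 0.6], [-1.4, -0.8], [-0.6, -0.8]]
both [0.54540529 0.20542883 0.16213503] 9.289652724310702 
 [[0.6, -0.2], [-1.2, 0.2], [-0.7, 2.4], [0.1, 2.1], [1.6, 1.7], [1.9, 1.9], [-0.9, 0.6], [-0.3, 0.5]]
```

View pics/d.png

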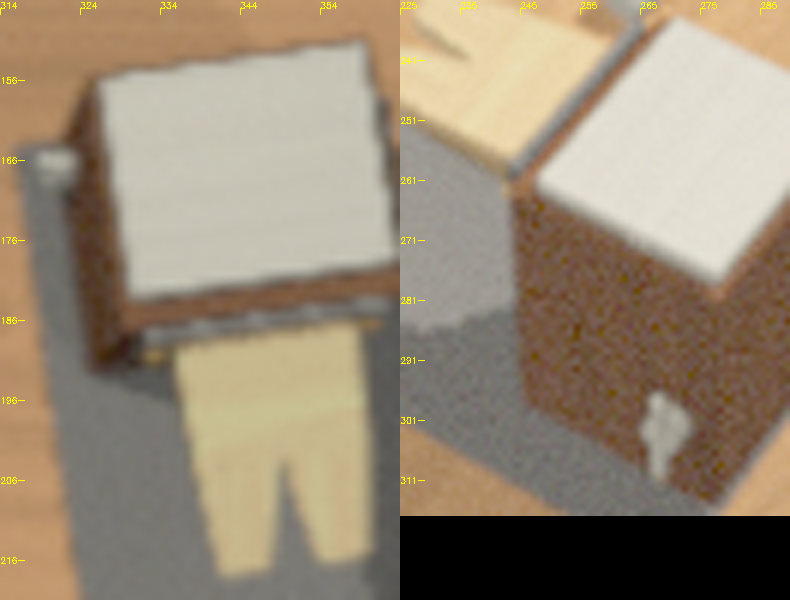

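The block's front-left foot is at top (325,192) and its front-right foot at scene (246,298). The back-right foot is at scene (278,316), and the pin's V apex is at top (350,203). I'll fit everything jointly, allowing for small camera errors.

```bash
cat > fit.py <<'E'
from h import *
from scipy.optimize import least_squares
T=cam(ctrl.get_image("top"));S=cam(ctrl.get_image("scene"))
def pc(c,e): return (c[0],c[1],c[2],c[3]+e[:3],c[4]@R.from_rotvec(e[3:]).as_matrix())
def w(p,x,y,z): c,s=np.cos(p[2]),np.sin(p[2]); return [p[0]+c*x-s*y,p[1]+s*x+c*y,z]
# params: eT6,eS6,pan3,dl,dw,block3,plate3,anvil3?
obs=[] # cam, kind, local, uv
a,b=1,1
for (i,j),t,s in zip([(1,1),(1,-1),(-1,-1),(-1,1)],[(203.3,194.2),(238.6,189.2),(245,238.8),(210.3,243.8)],[(351.6,174.6),(334.1,195.7),(287.7,175),(305.7,155.7)]):
    obs+=[(0,'pan',(i,j),t),(1,'pan',(i,j),s)]
k='block'
obs+=[(0,k,(-.05,.055,.004),(325,192.2)),(1,k,(-.05,-.055,.004),(245.8,297.7)),(1,k,(.05,-.055,.004),(278,316)),(0,k,(.05,.055,.004),(322,163.5)),
 (1,k,(-.05,-.055,.154),(243.7,262.7))]
k='plate'
obs+=[(0,k,(.14,.08,.004),(315.9,163.8)),(0,k,(-.14,.08,.004),(328.3,246.3)),(0,k,(-.14,-.08,.004),(374.7,239.7)),(1,k,(-.14,-.08,.004),(186.5,273)),(1,k,(.14,-.08,.004),(270,320.5))]
def model(p,o):
    c,k,l,_=o; C=pc((T,S)[c],p[6*c:6*c+6])
    if k=='pan': P=w(p[12:15],l[0]*p[15],l[1]*p[16],.070)
    elif k=='block': P=w(p[17:20],*l)
    else: P=w(p[20:23],*l)
    return proj(C,[P])[0]-(np.array(o[3])-.45)
pr=np.r_[np.tile([.0015]*3+[.0015]*3,2)]
def f(p): return np.r_[np.concatenate([model(p,o) for o in obs])/.7,p[:12]/pr]
p0=np.r_[np.zeros(12),.545,.205,.16,.08,.0545,.62,-.18,.14,.57,-.18,.14]
if __name__=="__main__":
    r=least_squares(f,p0,loss='soft_l1'); p=r.x; sd=np.sqrt(np.diag(np.linalg.inv(r.jac.T@r.jac)))
    print((p[:12]*1e3).round(1)); print("pan",p[12:17].round(4),sd[12:17].round(4)); print("block",p[17:20].round(4),sd[17:20].round(4),"plate",p[20:23].round(4))
    for o in obs: print(o[:3],model(p,o).round(1))
    np.save("p.npy",p)
E
python3 fit.py
```

```text
[-0.9  0.7 -0.3 -1.9  1.6 -0.   0.9 -0.7  0.2 -0.9 -0.4  0.1]
pan [0.5448 0.2067 0.1649 0.0801 0.0555] [0.003  0.0031 0.0102 0.0009 0.0011]
block [ 0.6969 -0.1664  0.1692] [0.003  0.0027 0.0185] plate [ 0.6074 -0.1852  0.1509]
(0, 'pan', (1, 1)) [0.9 0.1]
(1, 'pan', (1, 1)) [ 0.2 -0.4]
(0, 'pan', (1, -1)) [-0.2  0.2]
(1, 'pan', (1, -1)) [0.3 0.1]
(0, 'pan', (-1, -1)) [0.1 0.1]
(1, 'pan', (-1, -1)) [-0.2  0.2]
(0, 'pan', (-1, 1)) [ 0.3 -0. ]
(1, 'pan', (-1, 1)) [ 0.6 -0.6]
(0, 'block', (-0.05, 0.055, 0.004)) [ 0.6 -0.1]
(1, 'block', (-0.05, -0.055, 0.004)) [-0.3  0.2]
(1, 'block', (0.05, -0.055, 0.004)) [0.3 0.1]
(0, 'block', (0.05, 0.055, 0.004)) [-0.9 -0.6]
(1, 'block', (-0.05, -0.055, 0.154)) [-0.3 -0.8]
(0, 'plate', (0.14, 0.08, 0.004)) [-0.4 -0.1]
(0, 'plate', (-0.14, 0.08, 0.004)) [-1.7  0.3]
(0, 'plate', (-0.14, -0.08, 0.004)) [-0.2  0.8]
(1, 'plate', (-0.14, -0.08, 0.004)) [-2.9  0.5]
(1, 'plate', (0.14, -0.08, 0.004)) [0.6 4.2]
```

```bash
cat > tgt.py <<'E'
from h import *
def tool(yaw,tilt=25,flip=1):
    s,c=np.sin(np.radians(tilt)),np.cos(np.radians(tilt)); d=np.array([np.cos(yaw),np.sin(yaw),0]); k=np.array([0,0,1.])
    z=s*d-c*k; y=flip*(c*d+s*k); return np.c_[np.cross(y,z),y,z]
def rel(pos,M,o=None):
    o=o or ctrl.get_obs(); A=R.from_rotvec(o["tool_rot"]).as_matrix()
    return ((np.array(pos)-o["tool_pos"])@A*1e3).round(1),R.from_matrix(A.T@M).as_rotvec().round(4)
def hem(pan,yaw,z=.0673): return np.array([pan[0]-.0789*np.cos(yaw),pan[1]-.0789*np.sin(yaw),z])
E
python3 - <<'E'
from tgt import *
o=ctrl.get_obs(); print(R.from_rotvec(o["tool_rot"]).as_matrix().round(2))
p=np.load("p.npy"); y=p[14]; H=hem(p[12:14],y); print(H)
for f in(1,-1):
    M=tool(y,25,f); print(f,rel(H-M[:,2]*.07,M))
E
```

```text
[[-0.96  0.29 -0.  ]
 [ 0.29  0.96 -0.  ]
 [ 0.   -0.   -1.  ]]
[0.46693796 0.19372023 0.0673    ]
1 (array([-364.9, -318.1,  100.5]), array([-0.3902, -0.2428,  1.0957]))
-1 (array([-364.9, -318.1,  100.5]), array([ 0.2747, -0.4415, -1.99  ]))
```

```bash
python3 -m handwheel '[{"gripper":0.3,"offset":[-50,-40,0],"rotation":[-0.05,-0.03,0.14]},{"gripper":0.3,"offset":[-100,-85,0],"rotation":[-0.1,-0.06,0.28]},{"gripper":0.3,"offset":[-150,-130,5],"rotation":[-0.15,-0.09,0.42]},{"gripper":0.3,"offset":[-200,-175,15],"rotation":[-0.2,-0.12,0.56]},{"gripper":0.3,"offset":[-250,-220,25],"rotation":[-0.25,-0.15,0.7]},{"gripper":0.3,"offset":[-300,-260,35],"rotation":[-0.3,-0.18,0.84]},{"gripper":0.3,"offset":[-345,-300,50],"rotation":[-0.35,-0.21,0.97]},{"gripper":0.3,"offset":[-365,-318,60],"rotation":[-0.39,-0.243,1.096]}]' 30
python3 - <<'E'
from tgt import *
p=np.load("p.npy"); y=p[14]; H=hem(p[12:14],y); M=tool(y)
print(rel(H-M[:,2]*.05,M),ctrl.get_obs()["q"])
E
```

```text
t: 1.4
tool_pos: [0.4389, 0.1869, 0.1717]
tool_rot: [1.828, 2.144, 0.48]
contact_force: [0.8, -0.2, -0.0]
opening: 0.0298
grip_force: 0.0
(array([  2.1, -18.2,  56.7]), array([ 0.0035,  0.0017, -0.0056])) [ 0.27522904 -0.59683171  2.28442408 -0.05714541  1.01741644  0.13557175]
```

```bash
python3 -m handwheel '[{"gripper":0.3,"offset":[0,-6,10],"rotation":[0,0,0]},{"gripper":0.3,"offset":[1,-12,22],"rotation":[0,0,0]},{"gripper":0.3,"offset":[2,-18,35],"rotation":[0,0,0]},{"gripper":0.3,"offset":[2,-18,50],"rotation":[0,0,0]},{"gripper":0.3,"offset":[2,-18,62],"rotation":[0,0,0]},{"gripper":0.3,"offset":[2,-18,72],"rotation":[0,0,0]},{"gripper":0.3,"offset":[2,-18,80],"rotation":[0,0,0]},{"gripper":0.3,"offset":[2,-18,80],"rotation":[0,0,0]}]'
python3 - <<'E'
from tgt import *
p=np.load("p.npy"); y=p[14]; H=hem(p[12:14],y); M=tool(y)
print(rel(H,M))
a=ctrl.get_image("top");s=ctrl.get_image("scene")
o=ctrl.get_obs();A=R.from_rotvec(o["tool_rot"]).as_matrix();t=o["tool_pos"]
P=np.array([t,t+A[:,1]*.015,t-A[:,1]*.015,t+A[:,0]*.011]);print(P)
ims=[]
for d,(x,yy,w,h,sc) in((a,(195,185,57,67,7)),(s,(275,135,62,75,6))):
    im=np.ascontiguousarray(crop((255*(d["image"]/255.)**.7).astype(np.uint8),x,yy,w,h,sc*1))
    for c in [cam(d)]:
        for q,col in ((P,(0,0,255)),([H],(0,255,0))):
            for u in proj(c,q): cv2.circle(im,tuple(int((v-e+.5)*sc) for v,e in zip(u,(x,yy))),2,col,-1)
    ims.append(cv2.copyMakeBorder(im,0,max(0,470-im.shape[0]),0,0,0))
cv2.imwrite("pics/e.png",np.hstack([i[:450] for i in ims]))
E
```

```text
t: 2.4
tool_pos: [0.4546, 0.1938, 0.0904]
tool_rot: [1.824, 2.153, 0.475]
contact_force: [0.8, 0.4, 0.5]
opening: 0.0298
grip_force: 0.0
(array([-2.1,  1.3, 26.1]), array([-0.0014,  0.0003, -0.0002]))
[[0.45500784 0.19388002 0.09145732]
 [0.4684165  0.19610525 0.0978021 ]
 [0.44159918 0.1916548  0.08511253]
 [0.45320686 0.20473159 0.09145755]]
```

View pics/e.png

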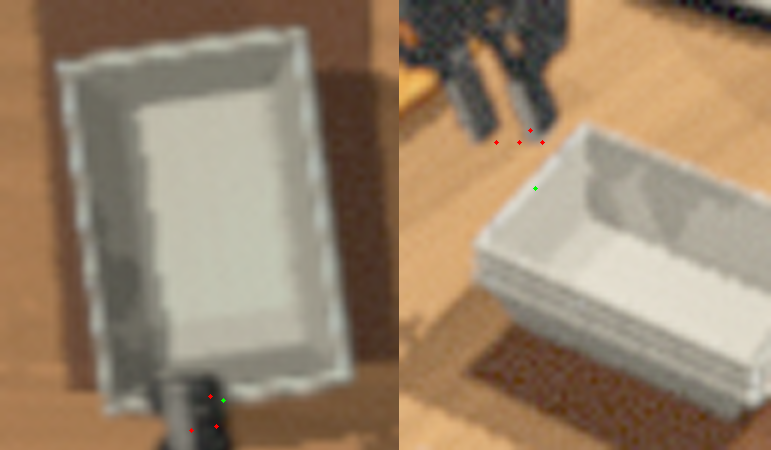

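The scene view shows open fingers above the near hem, with gap centre at about (361,158). The hem middle is at about (364,166), so they line up within a few mm. I'll go down straddling the hem and close in steps, watching the force.

```bash
python3 -m handwheel '[{"gripper":0.3,"offset":[-2,2,4],"rotation":[0,0,0]},{"gripper":0.3,"offset":[-2,2,8],"rotation":[0,0,0]},{"gripper":0.3,"offset":[-2,2,12],"rotation":[0,0,0]},{"gripper":0.3,"offset":[-2,2,16],"rotation":[0,0,0]},{"gripper":0.3,"offset":[-2,2,20],"rotation":[0,0,0]},{"gripper":0.3,"offset":[-2,2,24],"rotation":[0,0,0]},{"gripper":0.3,"offset":[-2,2,27],"rotation":[0,0,0]},{"gripper":0.3,"offset":[-2,2,27],"rotation":[0,0,0]}]' 20
python3 -m handwheel '[{"gripper":0.4,"offset":[0,0,0],"rotation":[0,0,0]},{"gripper":0.42,"offset":[0,0,0],"rotation":[0,0,0]},{"gripper":0.45,"offset":[0,0,0],"rotation":[0,0,0]},{"gripper":0.48,"offset":[0,0,0],"rotation":[0,0,0]},{"gripper":0.5,"offset":[0,0,0],"rotation":[0,0,0]},{"gripper":0.53,"offset":[0,0,0],"rotation":[0,0,0]},{"gripper":0.53,"offset":[0,0,0],"rotation":[0,0,0]},{"gripper":0.53,"offset":[0,0,0],"rotation":[0,0,0]}]'
python3 -c "
from tgt import *
p=np.load('p.npy'); y=p[14]; print(rel(hem(p[12:14],y),tool(y)))"
```

```text
t: 3.5
tool_pos: [0.4681, 0.194, 0.0672]
tool_rot: [1.824, 2.152, 0.476]
contact_force: [1.3, -0.4, 0.8]
opening: 0.0297
grip_force: 0.0
t: 4.5
tool_pos: [0.4682, 0.1941, 0.0676]
tool_rot: [1.824, 2.152, 0.477]
contact_force: [-0.7, -0.1, -0.9]
opening: 0.0202
grip_force: 0.0
(array([-0.1, -1.3, -0.3]), array([ 0.0001,  0.0001, -0.0003]))
```

```bash
python3 -m handwheel '[{"gripper":0.55,"offset":[0,0,0],"rotation":[0,0,0]},{"gripper":0.57,"offset":[0,0,0],"rotation":[0,0,0]},{"gripper":0.59,"offset":[0,0,0],"rotation":[0,0,0]},{"gripper":0.61,"offset":[0,0,0],"rotation":[0,0,0]},{"gripper":0.63,"offset":[0,0,0],"rotation":[0,0,0]},{"gripper":0.65,"offset":[0,0,0],"rotation":[0,0,0]},{"gripper":0.65,"offset":[0,0,0],"rotation":[0,0,0]},{"gripper":0.65,"offset":[0,0,0],"rotation":[0,0,0]}]'
python3 -m handwheel '[{"gripper":0.66,"offset":[0,0,0],"rotation":[0,0,0]},{"gripper":0.67,"offset":[0,0,0],"rotation":[0,0,0]},{"gripper":0.68,"offset":[0,0,0],"rotation":[0,0,0]},{"gripper":0.69,"offset":[0,0,0],"rotation":[0,0,0]},{"gripper":0.7,"offset":[0,0,0],"rotation":[0,0,0]},{"gripper":0.71,"offset":[0,0,0],"rotation":[0,0,0]},{"gripper":0.71,"offset":[0,0,0],"rotation":[0,0,0]},{"gripper":0.71,"offset":[0,0,0],"rotation":[0,0,0]}]'
python3 -c "
from h import *
f=[]
for i in range(6): ctrl.get_image('top'); f.append(ctrl.get_obs()['contact_force'])
print(np.mean(f,0),np.std(f,0))"
```

```text
t: 5.5
tool_pos: [0.4682, 0.194, 0.0676]
tool_rot: [1.824, 2.152, 0.477]
contact_force: [0.2, 0.1, 0.6]
opening: 0.0152
grip_force: 0.0
t: 6.5
tool_pos: [0.4682, 0.194, 0.0676]
tool_rot: [1.824, 2.152, 0.477]
contact_force: [0.1, -0.9, 0.3]
opening: 0.0124
grip_force: 0.0
[-0.12548111  0.18453516 -0.21044253] [0.30817813 0.32293252 0.5913027 ]
```

```bash
python3 -m handwheel '[{"gripper":0.71,"offset":[0,0,1.5],"rotation":[0,0,0]},{"gripper":0.71,"offset":[0,0,3.5],"rotation":[0,0,0]},{"gripper":0.71,"offset":[0,0,3.5],"rotation":[0,0,0]},{"gripper":0.74,"offset":[0,0,3.5],"rotation":[0,0,0]},{"gripper":0.76,"offset":[0,0,3.5],"rotation":[0,0,0]},{"gripper":0.78,"offset":[0,0,3.5],"rotation":[0,0,0]},{"gripper":0.8,"offset":[0,0,3.5],"rotation":[0,0,0]},{"gripper":0.82,"offset":[0,0,3.5],"rotation":[0,0,0]}]' 20
python3 -c "
from h import *
f=[]
for i in range(4): ctrl.get_image('top'); f.append(ctrl.get_obs()['contact_force'])
o=ctrl.get_obs();print(np.mean(f,0),o['opening'],o['grip_force'],o['tool_pos'])"
```

```text
t: 7.8
tool_pos: [0.47, 0.1944, 0.0648]
tool_rot: [1.823, 2.151, 0.478]
contact_force: [0.5, -0.0, 0.6]
opening: 0.008
grip_force: 5.1
[1.48260834 0.01534515 0.83908321] 0.007771878923221042 5.108375001582317 [0.4699986  0.19435269 0.06476426]
```

```bash
python3 -m handwheel '[{"gripper":0.85,"offset":[0,0,0],"rotation":[0,0,0]},{"gripper":0.9,"offset":[0,0,0],"rotation":[0,0,0]},{"gripper":1,"offset":[0,0,0],"rotation":[0,0,0]},{"gripper":1,"offset":[0,0,0],"rotation":[0,0,0]},{"gripper":1,"offset":[0,0,0],"rotation":[0,0,0]},{"gripper":1,"offset":[0,0,0],"rotation":[0,0,0]},{"gripper":1,"offset":[0,0,0],"rotation":[0,0,0]},{"gripper":1,"offset":[0,0,0],"rotation":[0,0,0]}]' 110
python3 -c "
from tgt import *
A=R.from_rotvec(ctrl.get_obs()['tool_rot']).as_matrix();print((np.array([0,0,1.])@A).round(3))"
```

```text
t: 9.0
tool_pos: [0.4699, 0.1944, 0.065]
tool_rot: [1.824, 2.152, 0.477]
contact_force: [-2.5, -0.9, 6.4]
opening: 0.0035
grip_force: 108.8
[-0.     0.423 -0.906]
```

```bash
python3 -m handwheel '[{"gripper":1,"offset":[0,0.4,-0.9],"rotation":[0,0,0]},{"gripper":1,"offset":[0,0.8,-1.8],"rotation":[0,0,0]},{"gripper":1,"offset":[0,1.3,-2.7],"rotation":[0,0,0]},{"gripper":1,"offset":[0,1.7,-3.6],"rotation":[0,0,0]},{"gripper":1,"offset":[0,2.5,-5.4],"rotation":[0,0,0]},{"gripper":1,"offset":[0,3.4,-7.3],"rotation":[0,0,0]},{"gripper":1,"offset":[0,4.2,-9.1],"rotation":[0,0,0]},{"gripper":1,"offset":[0,4.2,-9.1],"rotation":[0,0,0]}]'
python3 - <<'E'
from tgt import *
f=[]
for i in range(4): S=ctrl.get_image('scene'); f.append(ctrl.get_obs()['contact_force'])
o=ctrl.get_obs();print(np.mean(f,0),o['wrist_torque'],o['opening'])
im=(255*(S["image"]/255.)**.7).astype(np.uint8)
cv2.imwrite("pics/f.png",crop(im,270,125,100,80,7))
E
```

```text
t: 10.0
tool_pos: [0.4694, 0.1942, 0.0744]
tool_rot: [1.824, 2.152, 0.477]
contact_force: [0.5, -0.2, -3.1]
opening: 0.0032
grip_force: 109.1
[-0.18759944  0.07860507 -3.43510517] [-0.10431525  0.64855489  0.03762577] 0.0032876000751687795
```

View pics/f.png

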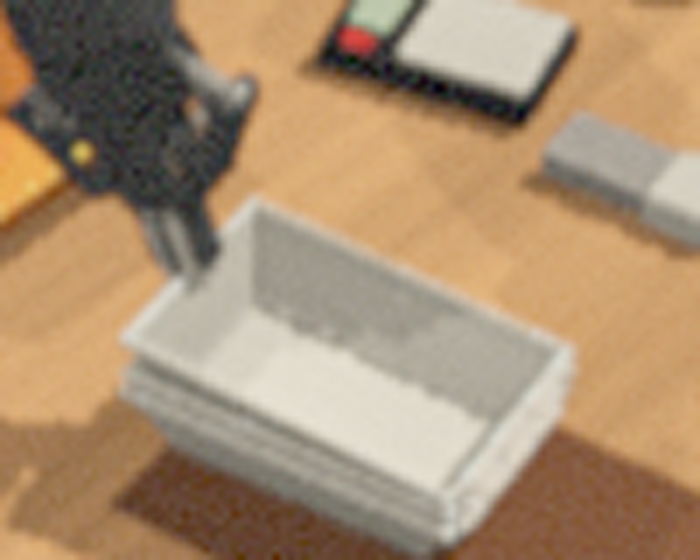

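The picture shows only the top pan rising. The gap to the second pan is clear at the near end (130,365), and the measured weight of 3.4 N fits one pan. Lifting on.

```bash
python3 -m handwheel '[{"gripper":1,"offset":[0,1.7,-3.6],"rotation":[0,0,0]},{"gripper":1,"offset":[0,5,-10.9],"rotation":[0,0,0]},{"gripper":1,"offset":[0,10,-21.7],"rotation":[0,0,0]},{"gripper":1,"offset":[0,15.9,-34],"rotation":[0,0,0]},{"gripper":1,"offset":[0,22.2,-47.6],"rotation":[0,0,0]},{"gripper":1,"offset":[0,28.5,-61.2],"rotation":[0,0,0]},{"gripper":1,"offset":[0,33.8,-72.5],"rotation":[0,0,0]},{"gripper":1,"offset":[0,35.9,-77],"rotation":[0,0,0]}]'
python3 - <<'E'
from tgt import *
f=[]
for i in range(3): S=ctrl.get_image('scene'); f.append(ctrl.get_obs()['contact_force'])
T=ctrl.get_image("top")
o=ctrl.get_obs();print(np.mean(f,0),o['opening'],o['tool_pos'])
g=lambda d,*a:crop((255*(d["image"]/255.)**.7).astype(np.uint8),*a)
cv2.imwrite("pics/g.png",np.hstack([g(S,265,105,95,100,5),g(T,190,175,60,100,5)]))
E
```

```text
t: 11.2
tool_pos: [0.4702, 0.1944, 0.161]
tool_rot: [1.823, 2.15, 0.479]
contact_force: [0.7, 0.1, -2.7]
opening: 0.0032
grip_force: 109.0
[ 0.83807451  0.2950471  -2.93442025] 0.003618990076228367 [0.46920601 0.19418073 0.15871469]
```

View pics/g.png

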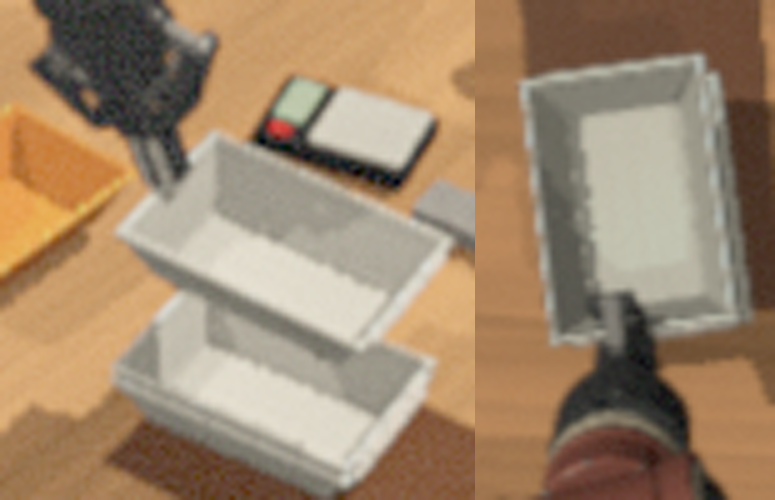

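Both lower pans stay seated and the top pan hangs nearly level. While airborne I'll measure the relative yaw better by code, then plan the waypoints.

```bash
python3 - <<'E'
from tgt import *
T=ctrl.get_image("top"); c=cam(T); g=T["image"].astype(np.float32).mean(2); g=np.mean([ctrl.get_image("top")["image"].mean(2) for _ in range(6)],0).astype(np.float32)
def edge(a,b,n=40,hw=3):  # subpixel edge along a-b
    a,b=np.array(a,float),np.array(b,float); d=(b-a)/np.linalg.norm(b-a); nn=np.array([-d[1],d[0]]); s=np.linspace(.12,.88,n); k=np.arange(-hw,hw+.01,.25); pts=[]
    for t in s:
        q=a+(b-a)*t+k[:,None]*nn; v=cv2.remap(g,q[:,0].astype(np.float32)[None],q[:,1].astype(np.float32)[None],1)[0]
        w=np.abs(np.gradient(cv2.GaussianBlur(v[None],(5,1),0)[0])); w=np.clip(w-.4*w.max(),0,None); pts.append(a+(b-a)*t+nn*(w@k/w.sum()))
    return np.array(pts)
o=lambda u,v,f=6,x=308,y=148:((u-400)/f+x-.4,v/f+y-.4)
def ang(pts,z,along):
    W=ray(c,pts,z)[:,:2]; vx,vy,_,_=cv2.fitLine(W.astype(np.float32),cv2.DIST_HUBER,0,.01,.01).ravel(); an=np.degrees(np.arctan2(vy,vx)); an=(an+(90 if along=='y' else 0)+45)%90-45
    return round(float(an),2),W.mean(0).round(4)
for nm,a,b,z,al in (("capL",o(510,48),o(535,212),.154,'x'),("capR",o(708,22),o(735,183),.154,'x'),("capFront",o(535,212),o(735,183),.154,'y'),("capBack",o(510,48),o(708,22),.154,'y'),
 ("plateL",o(447,95),o(522,590),.004,'x'),("plateF",o(522,590),o(800,552),.004,'y'),("pinR",o(706,235),o(714,400),.14,'x')):
    print(nm,ang(edge(a,b),z,al))
for nm,y,x,z in(("W1",-.09,.440,.159),("W2",-.09,.44,.09),("W3",-.209,.4456,.09)): print(nm,rel([x,y,z],tool(.170)))
A=tool(.17); print("axes in tool: bx",(np.array([np.cos(.17),np.sin(.17),0])@A).round(3)," by",(np.array([-np.sin(.17),np.cos(.17),0])@A).round(3))
E
```

```text
capL (9.57, array([ 0.6933, -0.1176]))
capR (9.65, array([ 0.7096, -0.2175]))
capFront (9.3, array([ 0.661, -0.175]))
capBack (9.01, array([ 0.7437, -0.1608]))
plateL (9.24, array([ 0.5983, -0.1099]))
plateF (9.25, array([ 0.4724, -0.2128]))
pinR (3.52, array([ 0.6017, -0.216 ]))
W1 (array([-275.6,  -68.5,  -31.9]), array([-0.0006,  0.0024, -0.0049]))
W2 (array([-275.6,  -97.6,   30.6]), array([-0.0006,  0.0024, -0.0049]))
W3 (array([-393.9, -110.3,   24.8]), array([-0.0006,  0.0024, -0.0049]))
axes in tool: bx [0.    0.906 0.423]  by [1. 0. 0.]
```

```bash
python3 -m handwheel '[{"gripper":1,"offset":[-5,-1,-1],"rotation":[0,0,0]},{"gripper":1,"offset":[-15,-4,-2],"rotation":[0,0,0]},{"gripper":1,"offset":[-31,-8,-4],"rotation":[0,0,0]},{"gripper":1,"offset":[-50,-13,-6],"rotation":[0,0,0]},{"gripper":1,"offset":[-71,-18,-8],"rotation":[0,0,0]},{"gripper":1,"offset":[-93,-23,-11],"rotation":[0,0,0]},{"gripper":1,"offset":[-115,-28,-13],"rotation":[0,0,0]},{"gripper":1,"offset":[-137,-34,-16],"rotation":[0,0,0]}]'
python3 -m handwheel '[{"gripper":1,"offset":[-22,-5,-2],"rotation":[0,0,0]},{"gripper":1,"offset":[-44,-11,-5],"rotation":[0,0,0]},{"gripper":1,"offset":[-66,-16,-8],"rotation":[0,0,0]},{"gripper":1,"offset":[-88,-22,-10],"rotation":[0,0,0]},{"gripper":1,"offset":[-108,-27,-12],"rotation":[0,0,0]},{"gripper":1,"offset":[-125,-31,-14],"rotation":[0,0,0]},{"gripper":1,"offset":[-135,-33,-16],"rotation":[0,0,0]},{"gripper":1,"offset":[-139,-34,-16],"rotation":[0,0,0]}]'
python3 -m handwheel '[{"gripper":1,"offset":[0,-2,4],"rotation":[0,0,0]},{"gripper":1,"offset":[0,-6,12],"rotation":[0,0,0]},{"gripper":1,"offset":[0,-11,23],"rotation":[0,0,0]},{"gripper":1,"offset":[0,-17,36],"rotation":[0,0,0]},{"gripper":1,"offset":[0,-22,47],"rotation":[0,0,0]},{"gripper":1,"offset":[0,-26,56],"rotation":[0,0,0]},{"gripper":1,"offset":[0,-28.5,61.5],"rotation":[0,0,0]},{"gripper":1,"offset":[0,-29,62.5],"rotation":[0,0,0]}]'
python3 -c "
from tgt import *
print(rel([.4456,-.209,.09],tool(.165)),ctrl.get_obs()['tool_pos'])"
```

```text
t: 12.75
tool_pos: [0.4547, 0.0516, 0.1596]
tool_rot: [1.823, 2.151, 0.476]
contact_force: [-0.6, -0.4, -2.6]
opening: 0.0035
grip_force: 109.1
t: 13.75
tool_pos: [0.4406, -0.0911, 0.1598]
tool_rot: [1.824, 2.15, 0.476]
contact_force: [-0.8, -0.3, -2.9]
opening: 0.0036
grip_force: 109.1
t: 14.75
tool_pos: [0.4407, -0.0902, 0.0903]
tool_rot: [1.824, 2.152, 0.477]
contact_force: [-0.1, -0.7, -3.1]
opening: 0.0038
grip_force: 109.1
(array([-118. ,  -13.3,   -5.9]), array([-0.0004, -0.0002, -0.0007])) [ 0.44067407 -0.09020883  0.09029219]
```

```bash
python3 -m handwheel '[{"gripper":1,"offset":[-5,-1,0],"rotation":[0,0,0]},{"gripper":1,"offset":[-18,-2,-1],"rotation":[0,0,0]},{"gripper":1,"offset":[-38,-4,-2],"rotation":[0,0,0]},{"gripper":1,"offset":[-60,-7,-3],"rotation":[0,0,0]},{"gripper":1,"offset":[-82,-9,-4],"rotation":[0,0,0]},{"gripper":1,"offset":[-102,-11,-5],"rotation":[0,0,0]},{"gripper":1,"offset":[-114,-13,-6],"rotation":[0,0,0]},{"gripper":1,"offset":[-118,-13,-6],"rotation":[0,0,0]}]'
python3 - <<'E'
from tgt import *
S=ctrl.get_image('scene');T=ctrl.get_image("top")
def g(d,*a):
    o=np.ascontiguousarray(crop((255*(d["image"]/255.)**.6).astype(np.uint8),*a)); x,y,w,h,s=a
    for i in range(0,w,10): cv2.putText(o,str(x+i),(i*s,8),0,.28,(0,255,255)); cv2.line(o,(i*s,8),(i*s,14),(0,255,255))
    for j in range(10,h,10): cv2.putText(o,str(y+j),(0,j*s+3),0,.28,(0,255,255)); cv2.line(o,(18,j*s),(24,j*s),(0,255,255))
    return o
cv2.imwrite("pics/i.png",np.hstack([g(T,313,145,64,98,6),cv2.resize(g(S,190,210,100,120,4),(416,588)) if 0 else cv2.copyMakeBorder(g(S,195,215,80,98,5),0,98,0,0,0)]))
E
```

```text
t: 15.75
tool_pos: [0.446, -0.2102, 0.091]
tool_rot: [1.825, 2.15, 0.477]
contact_force: [-0.6, -0.1, -3.1]
opening: 0.0034
grip_force: 109.1
```

View pics/i.png

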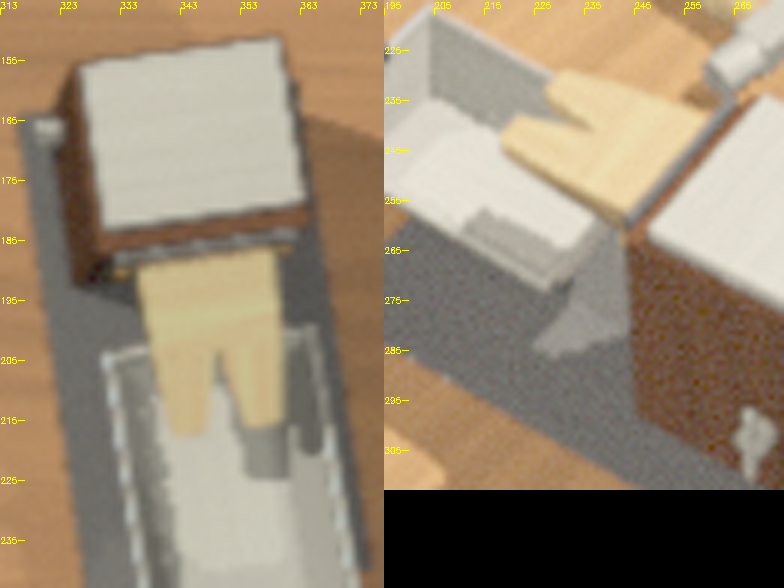

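The pan is under the pin. In the top view its far rim runs from (330,204) to (365,199), short of the block face, and clears the pin. I'll check lateral and yaw error by code.

```bash
cat > edge.py <<'E'
from tgt import *
def gray(n="top"): return np.mean([ctrl.get_image(n)["image"].mean(2) for _ in range(5)],0).astype(np.float32)
def edge(g,a,b,n=40,hw=3):
    a,b=np.array(a,float),np.array(b,float); d=(b-a)/np.linalg.norm(b-a); nn=np.array([-d[1],d[0]]); k=np.arange(-hw,hw+.01,.25); pts=[]
    for t in np.linspace(.1,.9,n):
        q=a+(b-a)*t+k[:,None]*nn; v=cv2.remap(g,q[:,0].astype(np.float32)[None],q[:,1].astype(np.float32)[None],1)[0]
        w=np.abs(np.gradient(cv2.GaussianBlur(v[None],(5,1),0)[0])); w=np.clip(w-.4*w.max(),0,None); pts.append(a+(b-a)*t+nn*(w@k/w.sum()))
    return np.array(pts)
B0=np.array([.702,-.168]); by=.163
def lat(c,pts,z,yaw=by):
    W=ray(c,pts,z)[:,:2]-B0; l=W@[-np.sin(yaw),np.cos(yaw)]; x=W@[np.cos(yaw),np.sin(yaw)]; k=np.polyfit(x,l,1)
    return "lat %.1f mm x %.1f yaw rel %.2f deg"%(np.median(l)*1e3,np.mean(x)*1e3,np.degrees(np.arctan(k[0])))
o=lambda u,v:(u/6+313-.4,v/6+145-.4)
E
python3 - <<'E'
from edge import *
T=cam(ctrl.get_image("top"));g=gray()
print("panL",lat(T,edge(g,o(103,362),o(145,588),hw=1.5),.094)); print("panR",lat(T,edge(g,o(318,335),o(359,588),hw=1.5),.094))
print("capL",lat(T,edge(g,o(80,65),o(105,228)),.154),"capR",lat(T,edge(g,o(280,38),o(304,205)),.154))
W=ray(T,[o(209.5,343)],.094)[0,:2]-B0; print("farmid x,lat",W@[np.cos(by),np.sin(by)],W@[-np.sin(by),np.cos(by)])
W=ray(T,[o(75,287)],.004)[0,:2]-B0; print("FL foot",W@[np.cos(by),np.sin(by)],W@[-np.sin(by),np.cos(by)])
W=ray(T,[o(208,262)],.138)[0,:2]-B0; print("pin mid",W@[np.cos(by),np.sin(by)],W@[-np.sin(by),np.cos(by)])
E
```

```text
panL lat 52.2 mm x -164.4 yaw rel 3.92 deg
panR lat -57.8 mm x -172.9 yaw rel 0.50 deg
capL lat 51.2 mm x 0.4 yaw rel 0.02 deg capR lat -50.1 mm x -1.1 yaw rel 0.67 deg
farmid x,lat -0.10211476119878062 -0.001982029299102229
FL foot -0.05397495712520996 0.05381522296924306
pin mid -0.06427499961902916 -0.0007414241007498573
```

```bash
python3 -m handwheel '[{"gripper":1,"offset":[0,-2,4],"rotation":[0,0,0]},{"gripper":1,"offset":[0.5,-5,11],"rotation":[0,0,0]},{"gripper":1,"offset":[1,-9,19],"rotation":[0,0,0]},{"gripper":1,"offset":[1.5,-10,25],"rotation":[0,0,0]},{"gripper":1,"offset":[2,-3,31],"rotation":[0,0,0]},{"gripper":1,"offset":[2,6,36],"rotation":[0,0,0]},{"gripper":1,"offset":[2,14,40],"rotation":[0,0,0]},{"gripper":1,"offset":[2,17,41],"rotation":[0,0,0]}]'
python3 - <<'E'
from edge import *
f=[]
for i in range(4): S=ctrl.get_image("scene"); f.append(ctrl.get_obs()["contact_force"])
print(np.mean(f,0),ctrl.get_obs()["tool_pos"])
E
python3 -m handwheel '[{"gripper":1,"offset":[0,-0.6,1.4],"rotation":[0,0,0]},{"gripper":1,"offset":[0,-1.3,2.7],"rotation":[0,0,0]},{"gripper":1,"offset":[0,-1.9,4.1],"rotation":[0,0,0]},{"gripper":1,"offset":[0,-2.5,5.4],"rotation":[0,0,0]},{"gripper":1,"offset":[0,-3.2,6.8],"rotation":[0,0,0]},{"gripper":1,"offset":[0,-3.8,8.2],"rotation":[0,0,0]},{"gripper":1,"offset":[0,-3.8,8.2],"rotation":[0,0,0]},{"gripper":1,"offset":[0,-3.8,8.2],"rotation":[0,0,0]}]'
```

```text
t: 17.15
tool_pos: [0.4789, -0.2016, 0.0611]
tool_rot: [1.823, 2.152, 0.477]
contact_force: [0.2, 0.1, -2.6]
opening: 0.0033
grip_force: 109.1
[-0.33781045 -0.33142074 -2.94464124] [ 0.47797025 -0.20163019  0.06074681]
t: 18.35
tool_pos: [0.478, -0.2017, 0.0517]
tool_rot: [1.824, 2.152, 0.477]
contact_force: [-0.4, 0.8, -3.3]
opening: 0.0033
grip_force: 109.0
```

```bash
python3 -m handwheel '[{"gripper":1,"offset":[0,-0.3,0.7],"rotation":[0,0,0]},{"gripper":1,"offset":[0,-0.7,1.4],"rotation":[0,0,0]},{"gripper":1,"offset":[0,-1,2.1],"rotation":[0,0,0]},{"gripper":1,"offset":[0,-1.3,2.8],"rotation":[0,0,0]},{"gripper":1,"offset":[0,-1.6,3.5],"rotation":[0,0,0]},{"gripper":1,"offset":[0,-2.1,4.5],"rotation":[0,0,0]},{"gripper":1,"offset":[0,-2.1,4.5],"rotation":[0,0,0]},{"gripper":1,"offset":[0,-2.1,4.5],"rotation":[0,0,0]}]'
python3 -m handwheel '[{"gripper":1,"offset":[0,-0.2,0.5],"rotation":[0,0,0]},{"gripper":1,"offset":[0,-0.4,0.9],"rotation":[0,0,0]},{"gripper":1,"offset":[0,-0.6,1.4],"rotation":[0,0,0]},{"gripper":1,"offset":[0,-0.8,1.8],"rotation":[0,0,0]},{"gripper":1,"offset":[0,-0.8,1.8],"rotation":[0,0,0]},{"gripper":1,"offset":[0,-0.8,1.8],"rotation":[0,0,0]},{"gripper":1,"offset":[0,-0.8,1.8],"rotation":[0,0,0]},{"gripper":1,"offset":[0,-0.8,1.8],"rotation":[0,0,0]}]'
python3 - <<'E'
from edge import *
f=[]
for i in range(4): S=ctrl.get_image("scene"); f.append(np.r_[ctrl.get_obs()["contact_force"],ctrl.get_obs()["wrist_torque"]])
print(np.mean(f,0).round(2),ctrl.get_obs()["tool_pos"])
E
```

```text
t: 19.35
tool_pos: [0.4781, -0.2018, 0.0468]
tool_rot: [1.824, 2.151, 0.477]
contact_force: [-0.4, -0.4, -1.8]
opening: 0.0033
grip_force: 108.7
t: 20.35
tool_pos: [0.478, -0.2017, 0.0448]
tool_rot: [1.824, 2.152, 0.477]
contact_force: [-1.1, -0.0, -0.9]
opening: 0.0034
grip_force: 108.6
[-0.77 -0.63 -1.04 -0.11  0.39 -0.02] [ 0.47803609 -0.20173908  0.04476502]
```

```bash
cat > pan.py <<'E'
from edge import *
def sedge(g,c,p0,p1,out,n=40,hw=.012):  # world segment, outward dir; outermost falling edge
    P=[];k=np.arange(-hw,hw,.0007)
    for t in np.linspace(.1,.9,n):
        q=p0+(p1-p0)*t+k[:,None]*out; u=proj(c,q).astype(np.float32); v=cv2.remap(g,u[:,0][None],u[:,1][None],cv2.INTER_LINEAR)[0]
        w=np.clip(-np.gradient(cv2.GaussianBlur(v[None],(7,1),0)[0]),0,None); w=np.clip(w-.5*w.max(),0,None); P.append([t,w@k/w.sum()])
    P=np.array(P); r=P[:,1]-np.median(P[:,1]); P=P[abs(r)<.003]; kk=np.polyfit(P[:,0]-.5,P[:,1],1); return kk[1]*1e3,np.degrees(kk[0]/np.linalg.norm(p1-p0)),len(P)
def run():
    T=cam(ctrl.get_image("top"));g=gray();t=ctrl.get_obs()["tool_pos"]; ex=np.array([np.cos(by),np.sin(by),0]);ey=np.array([-ex[1],ex[0],0])
    c=t+.0775*ex; c[2]=t[2]+.006
    print("expected centre rel block",((c[:2]-B0)@ex[:2]*1e3).round(1),((c[:2]-B0)@ey[:2]*1e3).round(1))
    L=sedge(g,T,c-.05*ex+.0545*ey,c+.06*ex+.0545*ey,ey); Rr=sedge(g,T,c-.05*ex-.0545*ey,c+.06*ex-.0545*ey,-ey)
    print("L",L,"R",Rr,"lat shift",(L[0]-Rr[0])/2,"yaw",(L[1]-Rr[1])/2)
E
python3 -c "
from pan import *
run()"
python3 -m handwheel '[{"gripper":1,"offset":[0,0.9,0.4],"rotation":[0,0,0]},{"gripper":1,"offset":[0,1.8,0.8],"rotation":[0,0,0]},{"gripper":1,"offset":[0,2.7,1.3],"rotation":[0,0,0]},{"gripper":1,"offset":[0,3.6,1.7],"rotation":[0,0,0]},{"gripper":1,"offset":[0,4.5,2.1],"rotation":[0,0,0]},{"gripper":1,"offset":[0,5.4,2.5],"rotation":[0,0,0]},{"gripper":1,"offset":[0,5.4,2.5],"rotation":[0,0,0]},{"gripper":1,"offset":[0,5.4,2.5],"rotation":[0,0,0]}]'
```

```text
expected centre rel block -149.0 3.1
L (np.float64(0.28080915679617247), np.float64(0.1200092380958411), 40) R (np.float64(-1.9682566935974324), np.float64(-2.037317362106265), 6) lat shift 1.1245329251968024 yaw 1.078663300101053
t: 21.85
tool_pos: [0.484, -0.2007, 0.0448]
tool_rot: [1.824, 2.151, 0.477]
contact_force: [0.4, -0.2, -1.3]
opening: 0.0034
grip_force: 108.5
```

```bash
python3 - <<'E'
from pan import *
T=cam(ctrl.get_image("top"));g=gray();t=ctrl.get_obs()["tool_pos"]; ex=np.array([np.cos(by),np.sin(by),0]);ey=np.array([-ex[1],ex[0],0])
c=t+.0775*ex; c[2]=t[2]+.006
print("exp",(c[:2]-B0)@ex[:2]*1e3,(c[:2]-B0)@ey[:2]*1e3)
k=np.arange(-.015,.0151,.0015)
for sg in(1,-1):
  for x in(-.06,-.04,-.02,0,.02,.04,.06):
    u=proj(T,c+x*ex+sg*(.0545+k[:,None])*ey).astype(np.float32); print(sg,x,cv2.remap(g,u[:,0][None],u[:,1][None],1)[0].astype(int).tolist())
# far edge & block foot profile
k=np.arange(.06,.13,.003)
for l in(.045,.05): 
    u=proj(T,c+k[:,None]*ex+l*ey).astype(np.float32); print("far",l,cv2.remap(g,u[:,0][None],u[:,1][None],1)[0].astype(int).tolist())
b=np.array([*B0,.004])
k=np.arange(.04,.075,.0025)
for x in(-.03,0,.02): u=proj(T,b+x*ex+k[:,None]*ey).astype(np.float32); print("blk side",x,cv2.remap(g,u[:,0][None],u[:,1][None],1)[0].astype(int).tolist())
E
```

```text
exp -142.96207403623322 3.050227758944434
1 -0.06 [56, 55, 55, 57, 63, 77, 89, 98, 106, 95, 84, 75, 67, 64, 63, 62, 62, 62, 61, 61, 62]
1 -0.04 [69, 62, 58, 59, 65, 80, 97, 105, 113, 100, 83, 73, 66, 62, 62, 61, 61, 61, 61, 60, 62]
1 -0.02 [59, 57, 56, 59, 64, 83, 102, 111, 119, 108, 87, 73, 66, 61, 61, 60, 60, 61, 61, 61, 62]
1 0 [77, 68, 61, 63, 65, 81, 99, 110, 118, 110, 89, 72, 65, 60, 60, 59, 60, 60, 60, 60, 62]
1 0.02 [74, 72, 69, 69, 68, 81, 101, 113, 120, 116, 92, 69, 64, 60, 60, 60, 59, 59, 59, 60, 60]
1 0.04 [77, 74, 72, 73, 76, 87, 108, 124, 129, 130, 104, 76, 68, 62, 60, 60, 60, 59, 60, 60, 61]
1 0.06 [75, 73, 71, 72, 74, 81, 102, 120, 126, 131, 107, 80, 68, 63, 60, 60, 60, 60, 61, 60, 60]
-1 -0.06 [122, 122, 123, 123, 122, 122, 122, 121, 121, 122, 127, 132, 118, 103, 81, 57, 46, 41, 38, 38, 38]
-1 -0.04 [74, 74, 74, 81, 90, 98, 106, 112, 115, 119, 128, 132, 119, 105, 81, 56, 47, 42, 39, 39, 40]
-1 -0.02 [58, 57, 56, 55, 54, 54, 55, 61, 69, 80, 95, 102, 93, 84, 65, 49, 44, 40, 39, 39, 40]
-1 0 [127, 120, 110, 94, 79, 68, 58, 55, 56, 62, 74, 80, 76, 70, 58, 45, 42, 40, 40, 40, 41]
-1 0.02 [135, 135, 133, 123, 114, 97, 80, 69, 59, 63, 74, 78, 74, 67, 56, 45, 42, 40, 40, 40, 40]
-1 0.04 [137, 137, 137, 136, 134, 124, 114, 98, 80, 78, 78, 77, 72, 65, 52, 43, 41, 39, 40, 41, 41]
-1 0.06 [144, 145, 145, 144, 143, 140, 136, 120, 103, 94, 86, 79, 73, 64, 52, 44, 42, 40, 40, 40, 40]
far 0.045 [73, 72, 73, 75, 78, 87, 110, 135, 62, 20, 12, 13, 15, 19, 22, 23, 25, 24, 25, 25, 25, 23, 23, 23]
far 0.05 [120, 116, 110, 101, 94, 100, 119, 129, 70, 26, 15, 19, 21, 21, 22, 22, 22, 22, 22, 22, 22, 21, 22, 22]
blk side -0.03 [28, 25, 23, 21, 23, 29, 37, 49, 55, 58, 59, 60, 65, 73]
blk side 0 [32, 24, 22, 22, 23, 26, 37, 49, 57, 58, 59, 60, 64, 78]
blk side 0.02 [30, 25, 23, 21, 19, 22, 32, 46, 57, 59, 60, 61, 64, 75]
```

Lateral error is about 0.4 mm and yaw is within 0.4°. Now advancing in small steps until light contact.

```bash
python3 -m handwheel '[{"gripper":1,"offset":[0,0.5,0.2],"rotation":[0,0,0]},{"gripper":1,"offset":[0,0.9,0.4],"rotation":[0,0,0]},{"gripper":1,"offset":[0,1.4,0.6],"rotation":[0,0,0]},{"gripper":1,"offset":[0,1.8,0.8],"rotation":[0,0,0]},{"gripper":1,"offset":[0,2.3,1.1],"rotation":[0,0,0]},{"gripper":1,"offset":[0,2.7,1.3],"rotation":[0,0,0]},{"gripper":1,"offset":[0,2.7,1.3],"rotation":[0,0,0]},{"gripper":1,"offset":[0,2.7,1.3],"rotation":[0,0,0]}]'
python3 -c "
from h import *
f=[]
for i in range(4): ctrl.get_image('top'); f.append(ctrl.get_obs()['contact_force'])
print(np.mean(f,0))"
```

```text
t: 23.15
tool_pos: [0.4865, -0.2001, 0.0444]
tool_rot: [1.824, 2.152, 0.477]
contact_force: [-3.4, -0.5, -0.7]
opening: 0.0034
grip_force: 108.9
[-4.33215123 -0.42260144 -0.55561377]
```

```bash
python3 -m handwheel '[{"gripper":1,"offset":[0,0.3,0.1],"rotation":[0,0,0]},{"gripper":1,"offset":[0,0.5,0.2],"rotation":[0,0,0]},{"gripper":1,"offset":[0,0.8,0.4],"rotation":[0,0,0]},{"gripper":1,"offset":[0,1.1,0.5],"rotation":[0,0,0]},{"gripper":1,"offset":[0,1.4,0.6],"rotation":[0,0,0]},{"gripper":1,"offset":[0,1.8,0.8],"rotation":[0,0,0]},{"gripper":1,"offset":[0,1.8,0.8],"rotation":[0,0,0]},{"gripper":1,"offset":[0,1.8,0.8],"rotation":[0,0,0]}]'
python3 -c "
from h import *
f=[]
for i in range(4): ctrl.get_image('top'); f.append(ctrl.get_obs()['contact_force'])
print(np.mean(f,0))"
```

```text
t: 24.35
tool_pos: [0.4868, -0.2, 0.0439]
tool_rot: [1.825, 2.157, 0.473]
contact_force: [-17.8, -2.8, 7.8]
opening: 0.0034
grip_force: 110.7
[-17.70236418  -2.20696779   7.54436691]
```

Pushed a bit more than wanted (18 N); easing back, then lowering the near feet.

```bash
python3 -m handwheel '[{"gripper":1,"offset":[0,-0.6,-0.3],"rotation":[0,0,0]},{"gripper":1,"offset":[0,-1.2,-0.6],"rotation":[0,0,0]},{"gripper":1,"offset":[0,-1.8,-0.8],"rotation":[0,0,0]},{"gripper":1,"offset":[0,-2,-0.4],"rotation":[0,0,0]},{"gripper":1,"offset":[0,-2.2,0],"rotation":[0,0,0]},{"gripper":1,"offset":[0,-2.2,0],"rotation":[0,0,0]},{"gripper":1,"offset":[0,-2.2,0],"rotation":[0,0,0]},{"gripper":1,"offset":[0,-2.2,0],"rotation":[0,0,0]}]'
python3 -c "
from h import *
f=[]
for i in range(4): ctrl.get_image('top'); f.append(np.r_[ctrl.get_obs()['contact_force'],ctrl.get_obs()['wrist_torque']])
print(np.mean(f,0).round(2),ctrl.get_obs()['tool_pos'])"
```

```text
t: 25.55
tool_pos: [0.4866, -0.2002, 0.0439]
tool_rot: [1.824, 2.153, 0.477]
contact_force: [-7.9, -1.1, 2.5]
opening: 0.0033
grip_force: 109.5
[-7.97 -0.43  2.72 -0.06  1.25  0.06] [ 0.48659731 -0.20013518  0.04391915]
```

```bash
python3 -m handwheel '[{"gripper":1,"offset":[0,-0.4,0],"rotation":[0,0,0]},{"gripper":1,"offset":[0,-0.8,0],"rotation":[0,0,0]},{"gripper":1,"offset":[0,-1.1,0.1],"rotation":[0,0,0]},{"gripper":1,"offset":[0,-1.1,0.1],"rotation":[0,0,0]},{"gripper":1,"offset":[0,-1.1,0.1],"rotation":[0,0,0]},{"gripper":1,"offset":[0,-1.1,0.1],"rotation":[0,0,0]},{"gripper":1,"offset":[0,-1.1,0.1],"rotation":[0,0,0]},{"gripper":1,"offset":[0,-1.1,0.1],"rotation":[0,0,0]}]'
python3 -c "
from h import *
f=[]
for i in range(4): ctrl.get_image('top'); f.append(np.r_[ctrl.get_obs()['contact_force'],ctrl.get_obs()['wrist_torque']])
print(np.mean(f,0).round(2),ctrl.get_obs()['tool_pos'])"
```

```text
t: 26.75
tool_pos: [0.4865, -0.2007, 0.0439]
tool_rot: [1.823, 2.15, 0.478]
contact_force: [0.3, 2.3, 4.1]
opening: 0.003
grip_force: 109.3
[ 0.46  2.8   4.5   0.47 -0.15  0.2 ] [ 0.48630843 -0.20070627  0.04377919]
```

```bash
python3 -m handwheel '[{"gripper":1,"offset":[0,0.3,0],"rotation":[0,0,0]},{"gripper":1,"offset":[0,0.4,-0.2],"rotation":[0,0,0]},{"gripper":1,"offset":[0,0.4,-0.2],"rotation":[0,0,0]},{"gripper":0.9,"offset":[0,0.4,-0.2],"rotation":[0,0,0]},{"gripper":0.85,"offset":[0,0.4,-0.2],"rotation":[0,0,0]},{"gripper":0.82,"offset":[0,0.4,-0.2],"rotation":[0,0,0]},{"gripper":0.81,"offset":[0,0.4,-0.2],"rotation":[0,0,0]},{"gripper":0.81,"offset":[0,0.4,-0.2],"rotation":[0,0,0]}]' 20
python3 -c "
from h import *
f=[]
for i in range(4): ctrl.get_image('top'); f.append(np.r_[ctrl.get_obs()['contact_force'],ctrl.get_obs()['wrist_torque']])
print(np.mean(f,0).round(2),ctrl.get_obs()['tool_pos'])"
```

```text
t: 27.95
tool_pos: [0.4861, -0.2006, 0.0436]
tool_rot: [1.824, 2.151, 0.476]
contact_force: [1.5, -0.6, 2.0]
opening: 0.008
grip_force: 0.8
[ 0.78 -0.67  1.28 -0.16 -0.11 -0.07] [ 0.48604994 -0.20038823  0.04350318]
```

```bash
python3 -m handwheel '[{"gripper":0.79,"offset":[0,0.2,0.1],"rotation":[0,0,0]},{"gripper":0.78,"offset":[0,0.4,0.2],"rotation":[0,0,0]},{"gripper":0.78,"offset":[0,0.6,0.2],"rotation":[0,0,0]},{"gripper":0.78,"offset":[0,0.8,0.3],"rotation":[0,0,0]},{"gripper":0.78,"offset":[0,1,0.4],"rotation":[0,0,0]},{"gripper":0.78,"offset":[0,1.2,0.4],"rotation":[0,0,0]},{"gripper":0.78,"offset":[0,1.2,0.4],"rotation":[0,0,0]},{"gripper":0.78,"offset":[0,1.2,0.4],"rotation":[0,0,0]}]'
python3 -c "
from h import *
f=[]
for i in range(4): ctrl.get_image('top'); f.append(np.r_[ctrl.get_obs()['contact_force'],ctrl.get_obs()['wrist_torque']])
print(np.mean(f,0).round(2),ctrl.get_obs()['tool_pos'])"
```

```text
t: 29.15
tool_pos: [0.4872, -0.2, 0.0435]
tool_rot: [1.824, 2.152, 0.477]
contact_force: [-0.9, -0.4, -0.3]
opening: 0.0094
grip_force: 0.7
[-1.43  0.13 -0.99 -0.04  0.42  0.04] [ 0.48731196 -0.20007764  0.04366531]
```

Light contact (about 1.4 N). A touch more gives a light, definite push home.

```bash
python3 -m handwheel '[{"gripper":0.78,"offset":[0,0.1,0.1],"rotation":[0,0,0]},{"gripper":0.78,"offset":[0,0.3,0.1],"rotation":[0,0,0]},{"gripper":0.78,"offset":[0,0.4,0.2],"rotation":[0,0,0]},{"gripper":0.78,"offset":[0,0.5,0.2],"rotation":[0,0,0]},{"gripper":0.78,"offset":[0,0.6,0.3],"rotation":[0,0,0]},{"gripper":0.78,"offset":[0,0.6,0.3],"rotation":[0,0,0]},{"gripper":0.78,"offset":[0,0.6,0.3],"rotation":[0,0,0]},{"gripper":0.78,"offset":[0,0.6,0.3],"rotation":[0,0,0]}]'
python3 -c "
from h import *
f=[]
for i in range(4): ctrl.get_image('top'); f.append(np.r_[ctrl.get_obs()['contact_force'],ctrl.get_obs()['wrist_torque']])
print(np.mean(f,0).round(2),ctrl.get_obs()['tool_pos'])"
```

```text
t: 30.35
tool_pos: [0.4876, -0.2, 0.0434]
tool_rot: [1.824, 2.153, 0.476]
contact_force: [-6.0, -1.6, 1.5]
opening: 0.0096
grip_force: 2.4
[-5.78 -0.49  0.43 -0.09  1.04  0.01] [ 0.48760459 -0.19993948  0.04347429]
```

It's firm against the block at 6 N. Release and withdraw.

```bash
python3 -m handwheel '[{"gripper":0.77,"offset":[0,-0.5,-0.2],"rotation":[0,0,0]},{"gripper":0.74,"offset":[0,-0.8,-0.4],"rotation":[0,0,0]},{"gripper":0.7,"offset":[0,-1,-0.5],"rotation":[0,0,0]},{"gripper":0.65,"offset":[0,-1,-0.5],"rotation":[0,0,0]},{"gripper":0.6,"offset":[0,-1,-0.5],"rotation":[0,0,0]},{"gripper":0.58,"offset":[0,-1,-0.5],"rotation":[0,0,0]},{"gripper":0.58,"offset":[0,-1,-0.5],"rotation":[0,0,0]},{"gripper":0.58,"offset":[0,-1,-0.5],"rotation":[0,0,0]}]'
python3 -m handwheel '[{"gripper":0.58,"offset":[0,-1,-2],"rotation":[0,0,0]},{"gripper":0.58,"offset":[0,-1,-6],"rotation":[0,0,0]},{"gripper":0.58,"offset":[0,-1,-13],"rotation":[0,0,0]},{"gripper":0.58,"offset":[0,-1,-22],"rotation":[0,0,0]},{"gripper":0.58,"offset":[0,-1,-35],"rotation":[0,0,0]},{"gripper":0.58,"offset":[0,-1,-50],"rotation":[0,0,0]},{"gripper":0.58,"offset":[0,-1,-65],"rotation":[0,0,0]},{"gripper":0.58,"offset":[0,-1,-80],"rotation":[0,0,0]}]'
python3 -m handwheel '[{"gripper":0.58,"offset":[5,-15,-20],"rotation":[0,0,0]},{"gripper":0.58,"offset":[20,-30,-40],"rotation":[0,0,0]},{"gripper":0.58,"offset":[45,-40,-60],"rotation":[0,0,0]},{"gripper":0.58,"offset":[75,-40,-80],"rotation":[0,0,0]},{"gripper":0.58,"offset":[110,-40,-90],"rotation":[0,0,0]},{"gripper":0.58,"offset":[140,-40,-90],"rotation":[0,0,0]},{"gripper":0.58,"offset":[160,-40,-90],"rotation":[0,0,0]},{"gripper":0.58,"offset":[160,-40,-90],"rotation":[0,0,0]}]'
python3 - <<'E'
from tgt import *
S=ctrl.get_image('scene');T=ctrl.get_image("top")
def g(d,*a): return crop((255*(d["image"]/255.)**.6).astype(np.uint8),*a)
cv2.imwrite("pics/j.png",np.hstack([g(T,313,145,64,100,6),g(S,183,215,80,120,5)]))
E
```

```text
t: 31.55
tool_pos: [0.4869, -0.2002, 0.0438]
tool_rot: [1.824, 2.152, 0.477]
contact_force: [-0.4, 1.3, 0.5]
opening: 0.018
grip_force: 0.0
t: 32.55
tool_pos: [0.4524, -0.2061, 0.1171]
tool_rot: [1.823, 2.151, 0.477]
contact_force: [-0.3, 0.1, -0.1]
opening: 0.0179
grip_force: 0.0
t: 33.55
tool_pos: [0.3664, -0.0638, 0.1799]
tool_rot: [1.826, 2.163, 0.474]
contact_force: [-0.6, -0.5, 0.8]
opening: 0.0181
grip_force: 0.0
```

View pics/j.png

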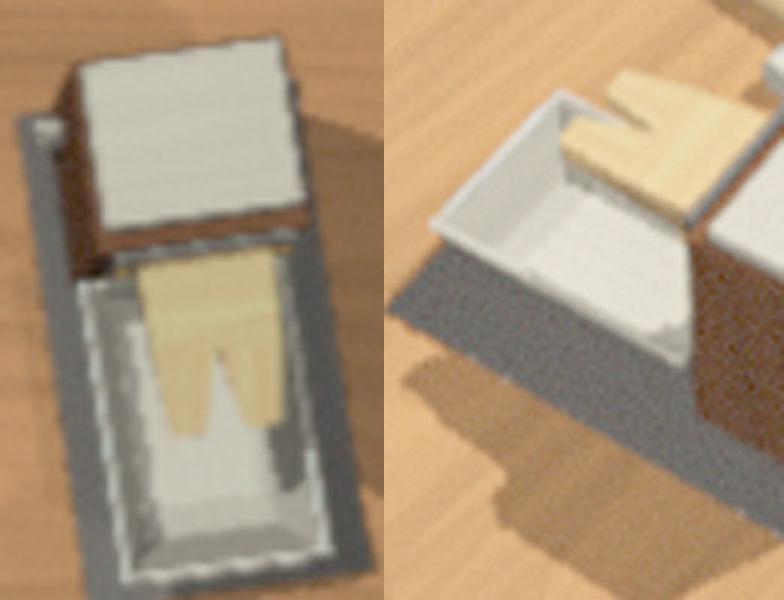

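The picture shows the pan standing on the plate, with its far end against the block and its near rim from (333,241) to (368,236), under the pin. A last numeric check of centring before handing in.

```bash
python3 - <<'E'
from edge import *
T=cam(ctrl.get_image("top")); ex=np.array([np.cos(by),np.sin(by)]);ey=np.array([-ex[1],ex[0]])
q=ray(T,[o(122,580),o(330,550),o(78,285)],.050)[:,:2]-B0; print((np.c_[q@ex,q@ey]*1e3).round(1))
g=gray();k=np.arange(.046,.066,.001);c=np.array([*(B0-.134*ex),.049]);e3=np.r_[ey,0];x3=np.r_[ex,0]
for x in(-.06,-.03,0,.03,.06):
    r=[]
    for s in(1,-1):
        u=proj(T,c+x*x3+s*k[:,None]*e3).astype(np.float32);v=cv2.remap(g,u[:,0][None],u[:,1][None],1)[0]; i=v[2:14].argmax()+2; lo=v[-4:].min(); j=i+np.argmax(v[i:]<(v[i]+lo)/2); r+=[s*k[i]*1e3,s*k[j]*1e3]
    print(x,np.round(r,1),"mid",(r[1]+r[3])/2)
E
```

```text
[[-218.7   56.9]
 [-218.2  -55.9]
 [ -57.8   57. ]]
-0.06 [ 56.  59. -51. -57.] mid 1.0000000000000036
-0.03 [ 55.  58. -53. -58.] mid 0.0
0 [ 54.  59. -54. -58.] mid 0.5000000000000036
0.03 [ 56.  58. -48. -57.] mid 0.5
0.06 [ 54.  58. -48. -55.] mid 1.5
```

Lateral offset is about 0.5 mm and the pan is square, so I'm handing in.

```bash
python3 -c "
from station import ctrl
print(ctrl.finish_job())"
```

```text
the job is handed in; nothing more can be done
None
```

The top pan alone came off the nest and now stands under the pin, about 0.5 mm off centre, square to within about 0.5° and flush against the block; the push home peaked at about 18 N before I eased it back to a final 6 N, and the job was handed in at about 34 s of the 64 s allowed.

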